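# Store the soil-core tubes in locked layers and put the slides away

## Task

Put the capped soil-core tubes from the mat away on the V-notched cradle: lay one tube in each of its two notches and lock that layer with a notched frame seated over them on the cradle, then lay every remaining tube (one or two) in the frame's upper notches and lock that layer too with the second frame, seated squarely on the first. Put the carton of slides belonging to the cores from the top of the small cabinet flat into its open drawer and slide the drawer fully shut. Leave the beaker, the timer and the weighing bottle alone.

Things in the scene. Friction and masses are not known exactly. Their poses are not given: they have to be found in the camera images.
- cradle: fixed aluminium cradle on a grey foot board 120 x 250 x 8 mm; origin on the worktop under its centre. Two toothed rails (14 mm thick, 240 mm long, tooth tips 48 mm up) run along its y at x = +-40 mm, open between them. 90-degree V notches for tubes at y = +-54 mm; narrower end Vs at y = +-86 mm for frame feet. Tubes lie along its x across both rails, caps outside the rails.
- notch_low_left (a point): where the centre of a tube laid in the cradle's left (+y) notch comes to lie: 53 mm above the worktop; axes as the cradle's
- notch_low_right (a point): the same for the cradle's right (-y) notch
- notch_high_left (a point): where the centre of a second-layer tube comes to lie in the left (+y) upper notch of a frame seated on the cradle: 102 mm above the worktop; fixed to the cradle
- notch_high_right (a point): the same for the right (-y) upper notch
- seat_low (a point): where the cross-bar centre of a frame seated on the cradle comes to lie (83 mm above the worktop); frame x along cradle x, either way round. Its feet drop into the end Vs, which centre it along y from up to 10 mm off; nothing guides it along x. It leaves 2.5 mm of play above the tubes
- seat_high (a point): the same for the second frame, whose feet stand in the end Vs of the first, 49 mm higher: 132 mm above the worktop
- frame_1_bar (a point): loose locking frame, one of two alike (0.3 kg, 94 x 240 x 61 mm, symmetrical): two rails along its y at x = +-40 mm, toothed above and below, joined by a black cross bar along its x, 16 mm wide and high, to be held by. This point: the bar's centre, 47 mm above the undersides of its four round feet (at x +-40, y +-86 mm). At first on the worktop under the other frame.
- frame_2_bar (a point): loose locking frame, one of two alike (0.3 kg, 94 x 240 x 61 mm, symmetrical): two rails along its y at x = +-40 mm, toothed above and below, joined by a black cross bar along its x, 16 mm wide and high, to be held by. This point: the bar's centre, 47 mm above the undersides of its four round feet (at x +-40, y +-86 mm). At first on top of the other frame.
- tube_1_mid (a point): capped steel soil-core tube (may be absent), 0.22 kg, round, 30 mm in diameter, 150 mm long over two white six-sided end caps (12 mm thick, 40 mm across flats, 46 mm over corners) which keep it from rolling on the bench; this point: its centre; its x axis runs along the tube, the other two turn with it. At the start it lies on a grey mat (3 mm thick), centre 23 mm above the worktop, tubes 85 to 120 mm apart.
- tube_2_mid (a point): capped steel soil-core tube (may be absent), 0.22 kg, round, 30 mm in diameter, 150 mm long over two white six-sided end caps (12 mm thick, 40 mm across flats, 46 mm over corners) which keep it from rolling on the bench; this point: its centre; its x axis runs along the tube, the other two turn with it. At the start it lies on a grey mat (3 mm thick), centre 23 mm above the worktop, tubes 85 to 120 mm apart.
- tube_3_mid (a point): capped steel soil-core tube (may be absent), 0.22 kg, round, 30 mm in diameter, 150 mm long over two white six-sided end caps (12 mm thick, 40 mm across flats, 46 mm over corners) which keep it from rolling on the bench; this point: its centre; its x axis runs along the tube, the other two turn with it. At the start it lies on a grey mat (3 mm thick), centre 23 mm above the worktop, tubes 85 to 120 mm apart.
- tube_4_mid (a point): capped steel soil-core tube (may be absent), 0.22 kg, round, 30 mm in diameter, 150 mm long over two white six-sided end caps (12 mm thick, 40 mm across flats, 46 mm over corners) which keep it from rolling on the bench; this point: its centre; its x axis runs along the tube, the other two turn with it. At the start it lies on a grey mat (3 mm thick), centre 23 mm above the worktop, tubes 85 to 120 mm apart.
- cab: small fixed white drawer cabinet, 180 deep (x) x 170 wide (y) x 85 mm high, front towards its -x; origin on the worktop under its centre
- cab_drawer0 (a joint): how far the cabinet's one drawer is pulled out along the cabinet's -x, m; 0 = shut, stop at 0.118; friction about 1 N, no spring; starts open about 0.11
- cab_drawer0_handle (a point): middle of the drawer's horizontal bar handle (85 mm long along y, about 10 mm thick), 35 mm in front of the drawer front and about 47 mm above the worktop; push here towards the cabinet's +x to shut it
- drawer_floor (a point): centre of the drawer's inner floor, 22 mm above the worktop; inside 135 mm (x) x 128 mm (y), walls about 40 mm high; x axis as the cabinet's. The inner front wall is at x = -68 mm from this point; open, only the front 100 to 110 mm clear the cabinet. Contents under 50 mm high pass under the cabinet's top.
- carton_mid (a point): white and green carton of slides, 52 (x) x 72 (y) x 35 mm high, 90 g; this point: its centre. At the start it lies on top of the cabinet
- beaker: bystander: glass beaker, 76 mm wide, 90 mm high; leave alone
- timer: bystander: white kitchen timer, 60 mm wide, 62 mm high; leave alone
- weighing_bottle: bystander: small glass weighing bottle, 44 mm wide, 57 mm high; leave alone
Not all that is in view belongs to the job. What is shaped like the part that bears tube_1_mid but turquoise is not meant.

How it is judged:
By the outcome, as a careful person would: the job done as asked, in the order asked, and still so for the second after the job is handed in, with the robot touching nothing.
Of tube_1, tube_2, tube_3, tube_4 only 3 to 4 are there at a start; the rules pass over those that are not, and their reading is None.
At some moment in a run one of tube_1 may be knocked a few centimetres aside while the robot is not near it.
Once in a run the grip may slacken for a moment while it holds something.
It also fails if it takes over 210 s, if anything falls off the work surface, if the arm or the gripper's body presses on something with over 40 N, if the wrist force passes 120 N, or if a joint passes its speed limit or range.

## Robot

A 6-joint arm with a two-finger parallel gripper is mounted at the origin on a cart in front of the work surface, level with it; the furniture and walls round the work are solid. World frame = base frame: x ahead of the robot, y to its left, z up, the work surface at z = 0. Lengths are in m, angles in rad, forces in N, time in s.
With the tool pointing down it reaches from about 0.4 to 0.925 m from the base axis. Payload 3.4 kg.
Tool frame: the origin (TCP) lies on the mounting face of the last link; the fingertips stand 173 mm ahead of it and the grasp point (between the pads) lies 155 mm ahead of it (robot.nose_length is the distance from the TCP to the fingertips, in m); z points along the fingers, y is the line along which they close (so a half turn about z gives the same grasp; the last joint's range is limited). The gripper opens to 85 mm and grips with 20 to 120 N. Pads are 22 mm wide; open, the fingers measure 114 mm over their backs; the gripper's body (76 mm by 85 mm) begins 54 mm behind the grasp point. The pads swing forward as they close: fully open they stand 13 mm farther back than shut.
Start: joints at [1.185, 0.307, 1.506, -0, 1.328, -0.073], TCP at [0.177, 0.547, 0.405] pointing down, gripper open.
Joint ranges: [-3.12, 3.12], [-1.05, 2.28], [0.14, 2.33], [-1.42, 4.57], [0.1, 2.73], [-2.68, 2.68]. Speed limits (rad/s): [2.57, 2.57, 3.14, 3.14, 3.14, 3.14].

## Interface

Orientations are given as a unit quaternion [w, x, y, z].
In Python, from plant import robot, set_gripper, kinematics, status, snapshot, camera_params, job gives the robot as it stands. The module is installed in compiled form; this text tells all that it offers. Calls block until the motion is done:
- robot.move_ptp(position, orientation): joint-space move of the TCP to a pose.
- robot.movel(position, velocity=0.15, orientation=None, until_force=None): straight line of the TCP; orientation=None keeps the orientation; velocity is the mean speed in m/s. With until_force (N) it stops when the force on the tool has changed by that much, and returns True; else False.
- robot.set_joints(angles): joint-space move.
- set_gripper(opening): finger opening in m; the grip force is fixed at half the most; returns when the fingers have stopped.
- robot.wait(seconds).
- kinematics.inverse_kinematics(position, orientation): joint angles nearest the present ones, or None.
- status.state(): the state.
- snapshot(name): name is "scene" or "top" or "wrist"; returns the picture (384x512x3 uint8, red, green, blue); there is no depth.
- camera_params(name): a dict with "K" (3x3 intrinsics, pixels), "k1" (the pictures are not rectified: a ray, as slopes to the right and down, at radius r is drawn at 1 + k1 r^2 times it, then the intrinsics apply), "world_to_cam" (4x4, takes a point from world to camera coordinates). Camera axes: x right, y down, z forward; pixel columns grow to the right and rows downward; lengths in m; the calibration is good to about 2 mm. A picture is of the moment at which its call begins: read the wrist's pose just before it. camera_params takes no time and is no camera call; for the wrist camera it gives the pose at the moment of the call.
A pose or a line that the arm cannot do raises robot.MotionError and nothing moves.
- job.hand_in(): hands the job in; it is judged then, once.
The state is a dict: "t": time; "joint_pos": joint angles; "joint_vel": joint speeds; "joint_torque": joint torques, N m; "position": TCP position; "ee_rot": TCP orientation; "ft_force": force on the tool from outside, world axes, zero at the start; "moment": the same for the moment, N m; "gripper_width": finger opening in m; "grip_force": force on a finger pad.
Only numpy, scipy, OpenCV 4.12 (cv2) and the standard library are available. Lean on these libraries where they do the work, as an engineer would, in place of code of your own. Each camera call takes 0.05 s, during which the arm holds its last target. There are 200 camera calls.

## Working session

There is one attempt and no reset: what is moved stays moved. The work goes in short steps, each a Python script; the robot and the scene stay as the last script left them, time stands still between calls to the robot, and variables do not carry over. Pictures are saved under pics/ and viewed, at most 14 in all, crops included, and the job is handed in when it is done.

```bash
ls; mkdir -p pics
python3 - <<'E'
from plant import *
import cv2
for n in ("top","scene"):
    im=snapshot(n); cv2.imwrite(f"pics/{n}0.png",cv2.resize(im[:,:,::-1],(800,600),interpolation=cv2.INTER_CUBIC))
    p=camera_params(n); print(n,p)
print(status.state()['t'],status.state()['ee_rot'],robot.nose_length)
E
```

```text
pics
top {'K': array([[403.78145001,   0.        , 259.26810891],
       [  0.        , 403.78145001, 194.24377977],
       [  0.        ,   0.        ,   1.        ]]), 'k1': 0.04798506779902783, 'world_to_cam': array([[ 0.00984497, -0.9999469 , -0.00304506, -0.07439642],
       [-0.98573194, -0.0091932 , -0.16807152,  0.61724661],
       [ 0.1680346 ,  0.00465627, -0.9857701 ,  1.35927726],
       [ 0.        ,  0.        ,  0.        ,  1.        ]])}
scene {'K': array([[396.51479653,   0.        , 257.08698996],
       [  0.        , 396.51479653, 188.84374504],
       [  0.        ,   0.        ,   1.        ]]), 'k1': -0.015693323483280036, 'world_to_cam': array([[-0.78894707, -0.61430502,  0.01385136,  0.41031   ],
       [-0.40138838,  0.49816998, -0.76857924,  0.36972446],
       [ 0.46524175, -0.61192812, -0.63960464,  1.4757752 ],
       [ 0.        ,  0.        ,  0.        ,  1.        ]])}
0.1 [-2.00572972e-04  1.55773893e-01  9.87792321e-01 -8.85456121e-04] 0.1734
```

View pics/top0.png

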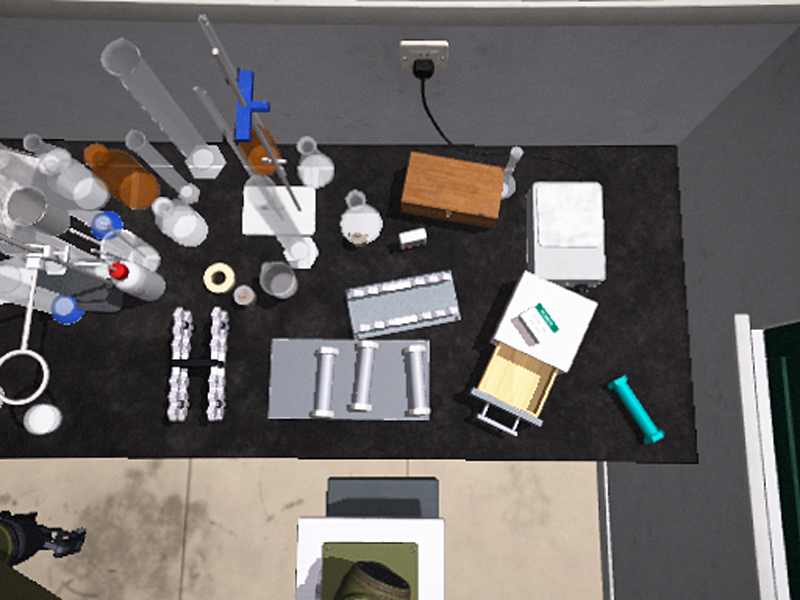

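View pics/scene0.png

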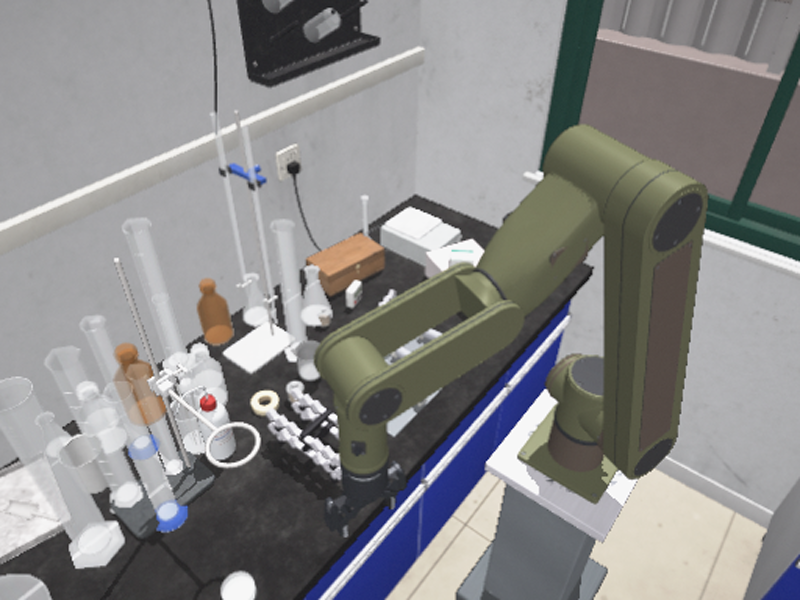

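Top view: three tubes on the mat near (325,380), (365,375) and (417,380). The frame stack is at (198,365), the cradle at (404,305), and the cabinet at (540,345) with the carton at (540,322). The turquoise decoy is at (637,408). Next, enlarged crops to measure from.

Run:
```python
from plant import *
import cv2
im=snapshot("top")[:,:,::-1]
cv2.imwrite("pics/a.png",cv2.resize(im[170:275,100:300],(800,420),interpolation=cv2.INTER_CUBIC))
cv2.imwrite("pics/b.png",cv2.resize(im[165:285,215:395],(800,533),interpolation=cv2.INTER_CUBIC))
```

```text
(no output)
```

View pics/a.png

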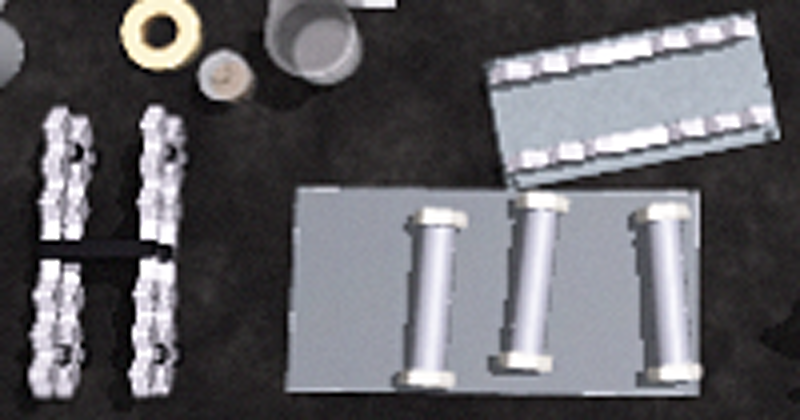

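View pics/b.png

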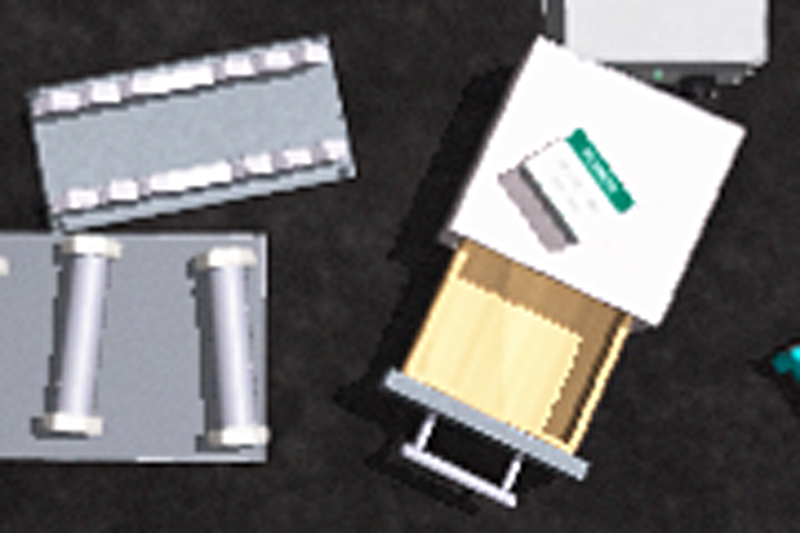

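```bash
cat > h.py <<'E'
from plant import *
import numpy as np, cv2
from scipy.spatial.transform import Rotation as R
def w2c(name): return camera_params(name)
def px2w(uv,z,p):
    K,k1,T=p["K"],p["k1"],np.asarray(p["world_to_cam"])
    x=(uv[0]-K[0,2])/K[0,0]; y=(uv[1]-K[1,2])/K[1,1]
    rd=np.hypot(x,y); r=rd
    for _ in range(20): r=rd/(1+k1*r*r)
    s=r/rd if rd>0 else 1
    d=T[:3,:3].T@np.array([x*s,y*s,1]); o=-T[:3,:3].T@T[:3,3]
    return o+d*(z-o[2])/d[2]
def w2px(P,p):
    K,k1,T=p["K"],p["k1"],np.asarray(p["world_to_cam"])
    c=T[:3,:3]@np.asarray(P)+T[:3,3]; x,y=c[0]/c[2],c[1]/c[2]; f=1+k1*(x*x+y*y)
    return np.array([K[0,0]*x*f+K[0,2],K[1,1]*y*f+K[1,2]])
def quat(a):
    """tool down, closing line (tool y) at world yaw a"""
    y=np.array([np.cos(a),np.sin(a),0]); z=np.array([0,0,-1.]); x=np.cross(y,z)
    q=R.from_matrix(np.stack([x,y,z],1)).as_quat(); return [q[3],q[0],q[1],q[2]]
def best(a,pos):
    """closing yaw a or a+pi with the smaller last-joint angle"""
    c=[]
    for b in (a,a+np.pi):
        j=kinematics.inverse_kinematics(list(pos),quat(b))
        if j is not None: c.append((abs(j[5])+.3*abs(j[5]-status.state()['joint_pos'][5]),b))
    if not c: raise ValueError(f"no ik {pos} {a}")
    return min(c)[1]
G=0.155
def to(x,y,zg,a,ptp=True,v=0.25,**k):
    """grasp point to x,y,zg"""
    p=[x,y,zg+G]
    return robot.move_ptp(p,quat(a)) if ptp else robot.movel(p,velocity=v,orientation=quat(a),**k)
def st(): 
    s=status.state(); return "t%.1f w%.4f gf%.1f F%s pos%s"%(s['t'],s['gripper_width'],s['grip_force'],np.round(s['ft_force'],1),np.round(s['position'],4))
def snap(n,f,crop=None):
    p=camera_params(n); im=snapshot(n)[:,:,::-1]
    np.save(f"pics/{f}.npy",np.array([p],dtype=object),allow_pickle=True)
    cv2.imwrite(f"pics/{f}_raw.png",im)
    cv2.imwrite(f"pics/{f}.png",cv2.resize(im,(800,600),interpolation=cv2.INTER_CUBIC)); return p
def par(f): return np.load(f"pics/{f}.npy",allow_pickle=True)[0]
E
python3 - <<'E'
from h import *
p=camera_params("top")
A=lambda u,v,z:np.round(px2w(((u+.5)/4-.5+100,(v+.5)/4-.5+170),z,p),3)[:2]
B=lambda u,v,z:np.round(px2w(((u+.5)/4.444-.5+215,(v+.5)/4.444-.5+165),z,p),3)[:2]
print("bar",A(106,250,.104))
for a,b in(((440,219),(425,380)),((541,203),(523,362)),((662,212),(671,374))): print("tube",A(*a,.03),A(*b,.03))
c=[B(*q,.008) for q in((30,95),(328,36),(356,178),(55,232))];print("cradle",c,np.mean(c,0))
c=[B(*q,.085) for q in((542,36),(746,130),(655,327),(446,240))];print("cab",c,np.mean(c,0))
print("handle",B(405,452,.047),B(512,502,.047)); print("carton",B(585,195,.12))
T=np.asarray(camera_params("wrist")["world_to_cam"]); s=status.state()
print("wristcam centre",-T[:3,:3].T@T[:3,3],s['position'],T[:3,:3],camera_params("wrist")["K"],camera_params("wrist")["k1"])
E
```

```text
bar [0.478 0.369]
tube [0.513 0.105] [0.374 0.113]
tube [0.528 0.016] [0.39  0.029]
tube [ 0.521 -0.09 ] [ 0.381 -0.099]
cradle [array([0.654, 0.069]), array([ 0.706, -0.174]), array([ 0.589, -0.196]), array([0.543, 0.046])] [ 0.623   -0.06375]
cab [array([ 0.69 , -0.333]), array([ 0.618, -0.487]), array([ 0.467, -0.413]), array([ 0.531, -0.257])] [ 0.5765 -0.3725]
handle [ 0.372 -0.229] [ 0.336 -0.309]
carton [ 0.561 -0.356]
wristcam centre [0.0975861  0.57270621 0.37319356] [0.17686612 0.54683709 0.40398025] [[ 0.30781393  0.9514449  -0.00178403]
 [ 0.90211781 -0.29125855  0.31835816]
 [ 0.30238064 -0.09960448 -0.94796883]] [[270.62378682   0.         260.8198802 ]
 [  0.         270.62378682 195.81254842]
 [  0.           0.           1.        ]] 0.0032288306455894268
```

Run:
```python
from h import *
robot.move_ptp([0.44,0.33,0.36],quat(np.pi/2)); snap("wrist","wf"); print(st())
robot.move_ptp([0.48,-0.03,0.37],quat(np.pi/2)); snap("wrist","wm"); print(st(),status.state()['joint_pos'])
robot.move_ptp([0.49,-0.33,0.40],quat(np.pi/2-.44)); snap("wrist","wc"); print(st())
```

```text
t1.5 w0.0851 gf0.0 F[-0.8  0.9 -0.4] pos[0.4395 0.3308 0.3602]
t2.9 w0.0854 gf0.0 F[ 0.4 -0.1 -1.5] pos[ 0.4802 -0.029   0.37  ] [-1.48311501e-01  2.08139248e-01  1.74557863e+00  5.13866218e-04
  1.18776495e+00 -1.72072465e+00]
t4.1 w0.0851 gf0.0 F[-0.3  0.7  0.2] pos[ 0.4903 -0.3284  0.3998]
```

View pics/wf.png

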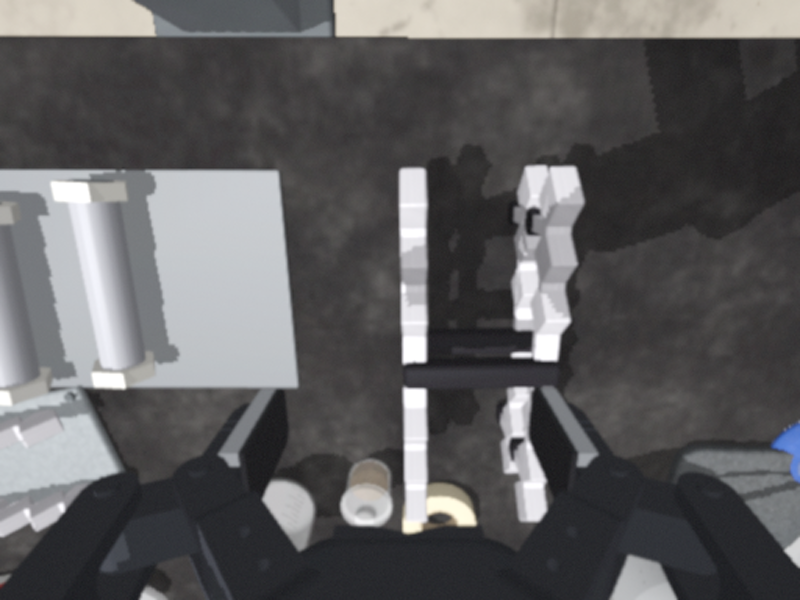

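View pics/wm.png

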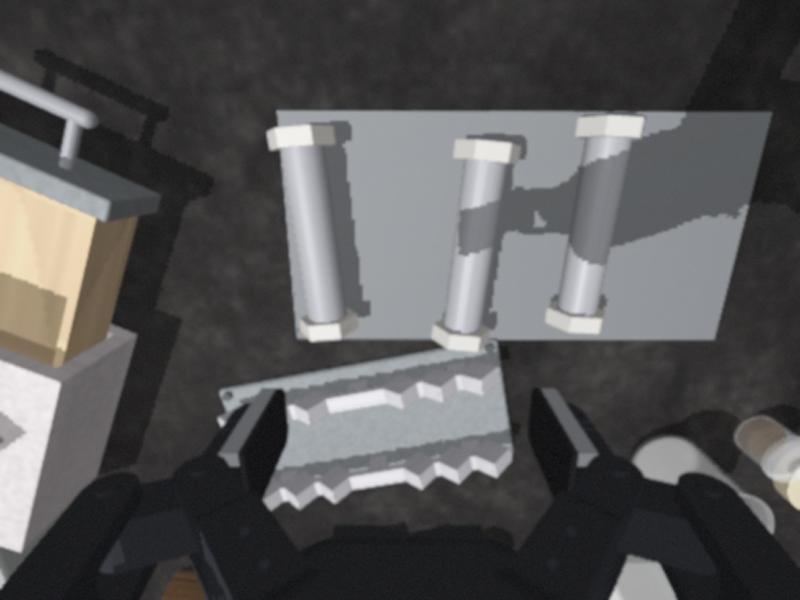

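View pics/wc.png

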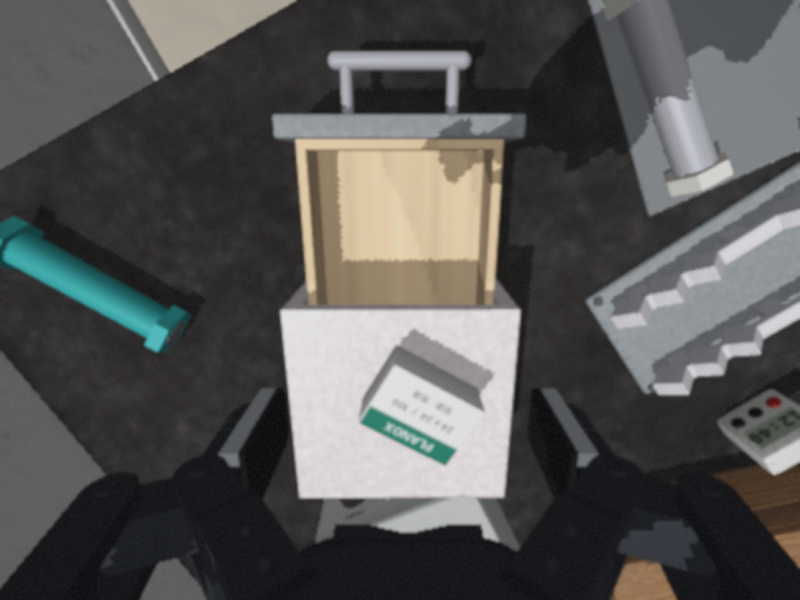

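Wrist views: the carton's top face has corners at about (398,362), (487,405), (447,465) and (362,410). The handle runs (330,60)–(470,60) and the frame bar (405,374)–(557,374). In the mat view, the caps are at (303,137)/(328,326), (487,150)/(461,336) and (610,126)/(576,318), and the flat rail tops are at (365,398) and (378,476).

Run:
```python
from h import *
def W(f,u,v,z): return np.round(px2w(((u+.5)/1.5625-.5,(v+.5)/1.5625-.5),z,par(f)),4)[:2]
print("bar",W("wf",405,371,.104),W("wf",557,371,.104)," railL",W("wf",413,170,.110),W("wf",416,520,.110),"railR",W("wf",565,170,.11),W("wf",533,520,.110))
for a,b in(((610,126),(576,318)),((487,150),(461,336)),((303,137),(328,326))): 
    a=W("wm",*a,.035);b=W("wm",*b,.035);d=b-a;print("tube",(a+b)/2,np.linalg.norm(d),np.degrees(np.arctan2(d[1],d[0])))
print("board",[W("wm",*q,.008) for q in((222,390),(497,341),(513,455))])
n=W("wm",365,398,.048);f=W("wm",378,476,.048);d=f-n;print("cradle",(n+f)/2,np.linalg.norm(d),np.degrees(np.arctan2(d[1],d[0])))
print("cab",[W("wc",*q,.085) for q in((282,309),(519,308),(505,498),(301,498))])
print("handle",W("wc",330,60,.047),W("wc",470,60,.047))
c=[W("wc",*q,.12) for q in((398,362),(487,405),(447,465),(362,410))];print("carton",c,np.mean(c,0))
```

```text
bar [0.4726 0.3297] [0.4726 0.4197]  railL [0.3591 0.3339] [0.5786 0.3367] railR [0.3592 0.4089] [0.5786 0.4138]
tube [0.44085 0.1031 ] 0.13579959499203234 -2.19449042146883
tube [0.4558 0.019 ] 0.13612993792696737 -5.0572485325591385
tube [ 0.4476 -0.0942] 0.13567284179230563 3.6342887069239986
board [array([ 0.5866, -0.1926]), array([0.5394, 0.0475]), array([0.6553, 0.0703])]
cradle [ 0.60795 -0.0576 ] 0.07499473314840184 6.584863739112362
cab [array([ 0.4648, -0.415 ]), array([ 0.5355, -0.2625]), array([ 0.688 , -0.3316]), array([ 0.6156, -0.4856])]
handle [ 0.3324 -0.3119] [ 0.3723 -0.2268]
carton [array([ 0.5221, -0.3504]), array([ 0.5764, -0.3099]), array([ 0.6096, -0.3537]), array([ 0.544 , -0.3878])] [ 0.563025 -0.35045 ]
```

Run:
```python
from h import *
def rot(c,a,pts): 
    a=np.radians(a); return [[c[0]+np.cos(a)*x-np.sin(a)*y,c[1]+np.sin(a)*x+np.cos(a)*y,z] for x,y,z in pts]
S=4
def draw(f,box,items,out):
    im=cv2.imread(f"pics/{f}_raw.png");p=par(f);x0,x1,y0,y1=box
    im=cv2.resize(im[y0:y1,x0:x1],None,fx=S,fy=S,interpolation=cv2.INTER_CUBIC)
    for P,col in items:
        q=np.array([(w2px(k,p)-[x0,y0]+.5)*S for k in P]).astype(int); cv2.polylines(im,[q],True,col,1)
    return im
c=(.622,-.0625);a=11.2
it=[(rot(c,a,[(-.06,-.125,.008),(.06,-.125,.008),(.06,.125,.008),(-.06,.125,.008)]),(0,0,255))]
for s in(-1,1):
    it.append((rot(c,a,[(s*.04-.007,-.12,.048),(s*.04+.007,-.12,.048),(s*.04+.007,.12,.048),(s*.04-.007,.12,.048)]),(255,0,0)))
    for y in(.054,-.054,.086,-.086): it.append((rot(c,a,[(s*.04-.007,y,.033),(s*.04+.007,y,.033)]),(0,160,0)))
A=draw("wm",(135,335,210,330),it,0)
d=(.563,-.3505)
it=[(rot(d,-57,[(-.026,-.036,z),(.026,-.036,z),(.026,.036,z),(-.026,.036,z)]),(0,0,255)) for z in(.12,.085)]
it.append((rot((.576,-.373),-24.9,[(-.09,-.085,.085),(.09,-.085,.085),(.09,.085,.085),(-.09,.085,.085)]),(255,0,0)))
S=2
B=draw("wc",(170,350,20,330),it,0)
S=3
C=draw("wm",(135,135+130,210,211),[],0)
out=np.zeros((600,800,3),np.uint8); out[:480,:800]=A; 
cv2.imwrite("pics/ov1.png",out[:480]); cv2.imwrite("pics/ov2.png",B); print(B.shape)
```

```text
(620, 360, 3)
```

View pics/ov1.png

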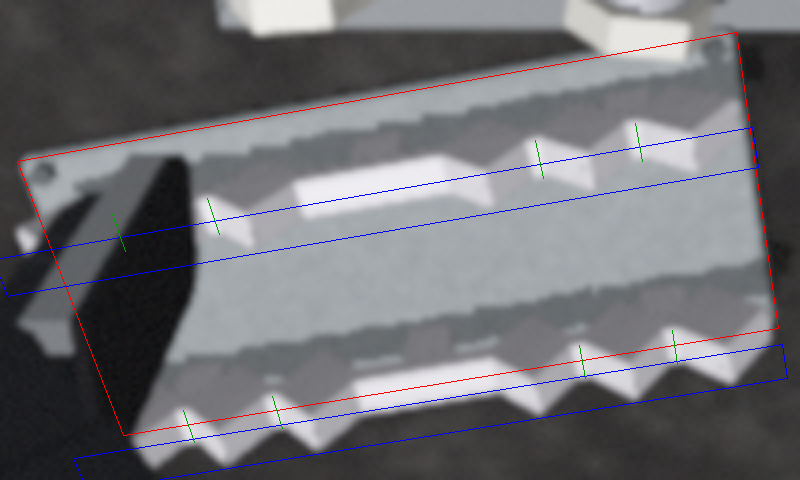

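View pics/ov2.png

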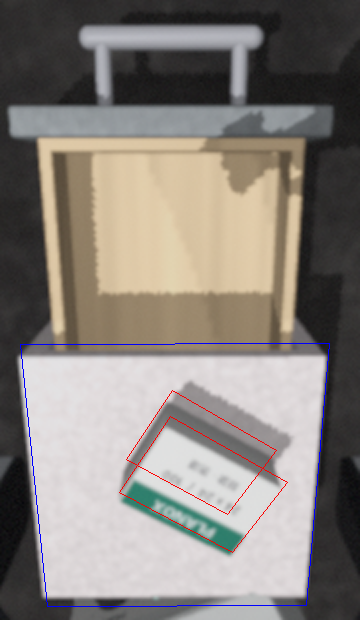

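Board, notch and carton overlays agree with the picture. Now the first two tubes.

```bash
cat >> h.py <<'E'
CC=np.array([.622,-.0635]); CA=np.radians(11.2)
def cr(x,y): return CC+[np.cos(CA)*x-np.sin(CA)*y,np.sin(CA)*x+np.cos(CA)*y]
TUBES={"A":(.442,.106,-2.7),"B":(.4575,.021,-5.2),"C":(.449,-.094,3.65)}
def check(k,tag):
    """snap from the reference pose; mean difference round tube k"""
    robot.move_ptp([0.48,-0.03,0.37],quat(np.pi/2)); robot.wait(.2); snap("wrist",tag)
    a=cv2.imread("pics/wm_raw.png").astype(int); b=cv2.imread(f"pics/{tag}_raw.png").astype(int); p=par("wm")
    r={}
    for k in k:
        x,y,d=TUBES[k]; c,s=np.cos(np.radians(d)),np.sin(np.radians(d)); v=[]
        for e in(-.069,.069):
            u=w2px([x+c*e,y+s*e,.035],p).astype(int); v.append(np.abs(a-b)[u[1]-9:u[1]+10,u[0]-20:u[0]+21].mean())
        r[k]=max(v)
    return r
def pick(k):
    x,y,d=TUBES[k]; a=best(np.radians(d+90),(x,y,.24))
    set_gripper(.075); to(x,y,.10,a)
    if to(x,y,.024,a,False,.12,until_force=12): print("touch",st())
    set_gripper(0.0); print("grip",st()); to(x,y,.16,a,False,.25); print("lift",st())
def place(px,py,z,opening):
    a=best(CA+np.pi/2,(px,py,z+.2)); to(px,py,z+.08,a); print("above",st())
    to(px,py,z+.02,a,False,.15)
    hit=to(px,py,z+.0015,a,False,.04,until_force=10); print("down",hit,st())
    set_gripper(opening); robot.wait(.2); print("rel",st()); to(px,py,z+.12,a,False,.2)
E
python3 - <<'E'
from h import *
r=check("ABC","k1");print(r); assert r["C"]<12
pick("C"); assert .025<status.state()['gripper_width']<.036
place(*cr(0,-.054),.054,.06)
r=check("AB","k2");print(r); assert r["B"]<12
pick("B"); assert .025<status.state()['gripper_width']<.036
place(*cr(0,.054),.054,.06)
print(check("A","k3"))
E
```

```text
{'A': np.float64(12.03594351732991), 'B': np.float64(14.305091998288404), 'C': np.float64(12.015404364569962)}Traceback (most recent call last):
  File "<stdin>", line 2, in <module>
AssertionError
```

```bash
python3 - <<'E'
s=open('h.py').read()
i=s.index('    a=cv2.imread("pics/wm_raw.png")'); j=s.index('def pick')
s=s[:i]+'''    a=cv2.imread("pics/wm_raw.png"); b=cv2.imread(f"pics/{tag}_raw.png"); p=par("wm"); r={}
    for k in k:
        x,y,d=TUBES[k]; c,s=np.cos(np.radians(d)),np.sin(np.radians(d)); r[k]=[]
        for e in(-.069,.069):
            u=w2px([x+c*e,y+s*e,.035],p).astype(int)
            m=cv2.matchTemplate(b[u[1]-30:u[1]+31,u[0]-40:u[0]+41],a[u[1]-10:u[1]+11,u[0]-20:u[0]+21],cv2.TM_CCOEFF_NORMED)
            _,q,_,l=cv2.minMaxLoc(m); r[k].append((l[0]-20,l[1]-20,round(q,2)))
    print(r); return {k:max(max(abs(t[0]),abs(t[1])) if t[2]>.7 else 99 for t in v) for k,v in r.items()}
'''+s[j:]
open('h.py','w').write(s)
E
cat > go.py <<'E'
from h import *
assert check("ABC","k1")["C"]<5
pick("C"); assert .025<status.state()['gripper_width']<.036
place(*cr(0,-.054),.054,.06)
assert check("AB","k2")["B"]<5
pick("B"); assert .025<status.state()['gripper_width']<.036
place(*cr(0,.054),.054,.06)
check("A","k3")
E
python3 go.py
```

```text
{'A': [(1, 0, 1.0), (1, 0, 0.99)], 'B': [(1, 0, 0.99), (1, 0, 0.99)], 'C': [(1, 0, 0.99), (1, 0, 0.99)]}
grip t8.2 w0.0285 gf58.6 F[-0.9 -0.9  6.3] pos[ 0.4494 -0.0943  0.1799]
lift t8.8 w0.0283 gf59.2 F[-0.7 -0.7 -2.5] pos[ 0.4482 -0.0938  0.3143]
above t9.6 w0.0283 gf59.2 F[-0.6 -0.2 -2.7] pos[ 0.6311 -0.1162  0.2865]
down False t10.8 w0.0283 gf59.3 F[ 0.2 -1.4 -0.6] pos[ 0.6325 -0.1167  0.2104]
rel t11.4 w0.0599 gf0.0 F[-0.3 -1.2 -0. ] pos[ 0.6325 -0.1164  0.2105]
{'A': [(2, -2, 0.99), (2, -1, 1.0)], 'B': [(2, -1, 0.98), (2, -1, 0.99)]}
grip t15.3 w0.0284 gf58.6 F[-1.4 -1.4  6.6] pos[0.4577 0.021  0.1798]
lift t16.0 w0.0282 gf59.2 F[-0.5 -0.5 -1.4] pos[0.4567 0.0211 0.3143]
above t16.6 w0.0284 gf59.2 F[-0.7  1.  -1.3] pos[ 0.6106 -0.0105  0.2861]
down False t17.8 w0.0282 gf59.2 F[-0.1 -1.3 -1.6] pos[ 0.6114 -0.0107  0.2103]
rel t18.4 w0.0600 gf0.0 F[ 0.1 -1.   0.1] pos[ 0.6115 -0.0105  0.2105]
{'A': [(2, -1, 0.99), (1, 0, 0.99)]}
```

Run:
```python
from h import *
robot.move_ptp([0.50,-0.06,0.43],quat(CA+np.pi/2)); robot.wait(.3); p=snap("wrist","v3")
im=cv2.imread("pics/v3.png")
for y in(.054,-.054):
    q=[((w2px([*cr(x,y),.053],p)+.5)*1.5625).astype(int) for x in(-.075,.075)]; cv2.line(im,tuple(map(int,q[0])),tuple(map(int,q[1])),(0,0,255),1)
cv2.imwrite("pics/v3.png",im)
```

```text
(no output)
```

View pics/v3.png

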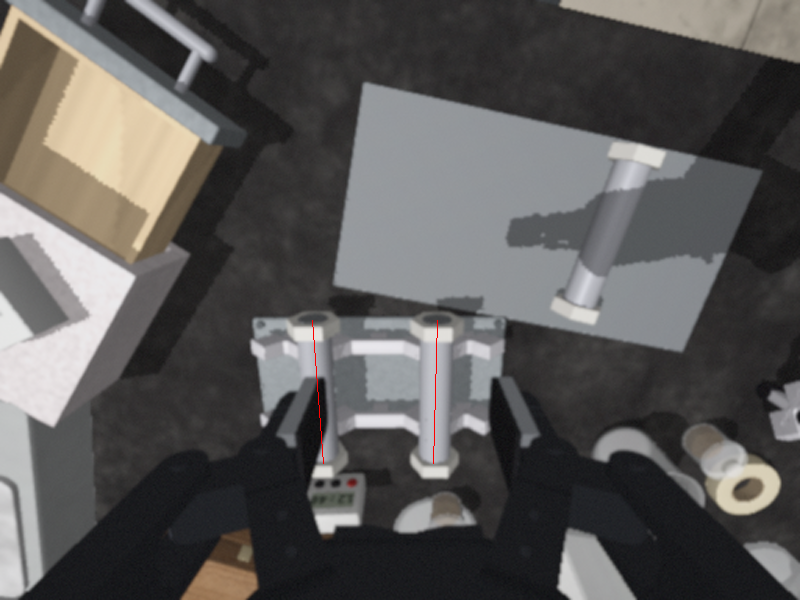

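Both tubes lie in their notches along the predicted lines (columns 315 and 437). Now the top frame: grip it, place it, then look at the remaining one.

```bash
cat >> h.py <<'E'
def pick_frame(x,y,zb,yaw=0.):
    a=best(yaw,(x,y,.4)); set_gripper(.06); to(x,y,zb+.09,a)
    if to(x,y,zb+.004,a,False,.12,until_force=12): print("touch",st())
    set_gripper(0.); print("grip",st()); to(x,y,zb+.15,a,False,.12); print("lift",st())
def place_frame(zb,dx=0.):
    x,y=cr(dx,0); a=best(CA+np.pi/2,(x,y,zb+.3)); to(x,y,zb+.13,a); robot.wait(.3); print("above",st())
    to(x,y,zb+.025,a,False,.12)
    hit=to(x,y,zb+.004,a,False,.03,until_force=15); print("down",hit,st())
E
python3 - <<'E'
from h import *
pick_frame(.474,.374,.096); assert .012<status.state()['gripper_width']<.02
place_frame(.083); 
set_gripper(.04); robot.wait(.2); print(st())
x,y=cr(0,0); robot.movel([x,y,.083+.13+G],velocity=.15)
robot.move_ptp([0.50,-0.06,0.43],quat(CA+np.pi/2)); robot.wait(.3); snap("wrist","v4")
robot.move_ptp([0.45,0.33,0.30],quat(np.pi/2)); robot.wait(.3); snap("wrist","v5"); print(st())
a=cv2.imread("pics/v4_raw.png")[180:310,130:360]; b=cv2.imread("pics/v5_raw.png")[60:360,210:420]
a=cv2.resize(a,(430,243),interpolation=cv2.INTER_CUBIC); b=cv2.resize(b,(370,529),interpolation=cv2.INTER_CUBIC)
o=np.zeros((530,800,3),np.uint8); o[:243,:430]=a; o[:529,430:]=b; cv2.imwrite("pics/v45.png",o)
E
```

```text
grip t24.5 w0.0148 gf58.8 F[ 3.  -1.   5.7] pos[0.4751 0.3744 0.2563]
lift t25.9 w0.0149 gf58.5 F[-0.5  0.  -2.5] pos[0.4737 0.3738 0.3999]
above t27.9 w0.0145 gf58.5 F[-1.8  0.4 -3.2] pos[ 0.622  -0.0626  0.3681]
down True t29.6 w0.0147 gf59.4 F[0.5 0.3 4.2] pos[ 0.622  -0.0638  0.2431]
t30.1 w0.0401 gf0.0 F[-0.9  0.2  0.7] pos[ 0.6212 -0.0637  0.2418]
t36.0 w0.0399 gf0.0 F[0.8 0.5 0.1] pos[0.4504 0.3295 0.3002]
```

View pics/v45.png

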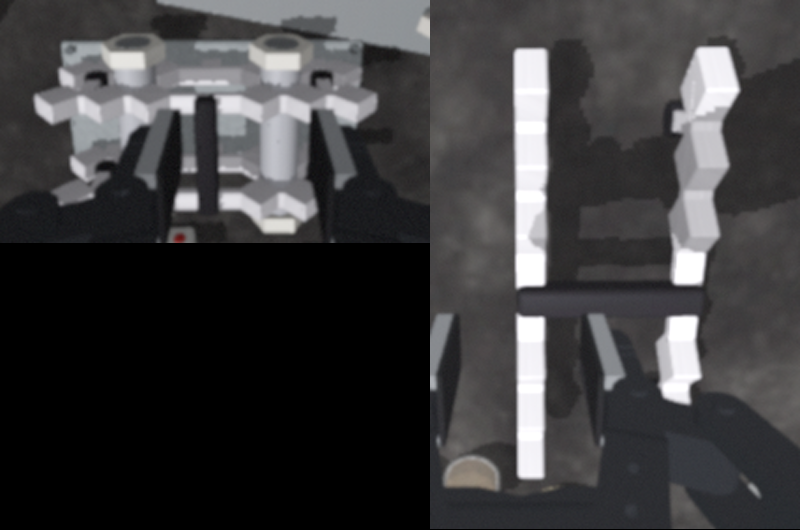

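Run:
```python
from h import *
p=par("v4")
f=lambda P:np.round((w2px(P,p)-[130,180])*430/230)
for z in(.097,.083): print(z,[f([*cr(x,y),z]) for x,y in((-.047,-.12),(-.047,.12),(-.033,.12))])
print("bar",f([*cr(-.047,0),.091]),f([*cr(.047,0),.091]))
q=par("v5"); g=lambda u,v,z:np.round(px2w((210+(u-430)/1.762,60+v/1.763),z,q),4)
print("bar2",g(517,299,.055),g(705,299,.055),"railL",g(531,50,.061),g(531,478,.061))
```

```text
0.097 [array([ 21., 106.]), array([383., 106.]), array([381., 125.])]
0.083 [array([30., 97.]), array([378.,  97.]), array([376., 115.])]
bar [203. 102.] [206. 218.]
bar2 [0.4705 0.3288 0.055 ] [0.4706 0.4218 0.055 ] railL [0.3561 0.3348 0.061 ] [0.5768 0.3362 0.061 ]
```

```bash
python3 - <<'E'
from h import *
p=par("v4")
f=lambda P:np.round((w2px(P,p)-[130,180])*430/230)
print([f([*cr(-.06,y),.008]) for y in(-.125,.125)],[f([*cr(-.047,y),.08]) for y in(-.12,.12)])
E
python3 - <<'E'
from h import *
assert check("A","k4")["A"]<5
pick("A"); assert .025<status.state()['gripper_width']<.036
place(*cr(0,.054),.104,.046)
E
```

```text
[array([58., 42.]), array([363.,  42.])] [array([32., 95.]), array([377.,  95.])]
{'A': [(0, 0, 0.99), (0, 0, 0.98)]}
grip t40.1 w0.0284 gf58.6 F[-0.7  0.4  7.3] pos[0.4422 0.1061 0.1798]
lift t40.8 w0.0281 gf59.2 F[-0.4  0.4 -1.8] pos[0.4412 0.1059 0.3144]
above t41.6 w0.0283 gf59.2 F[-0.7  1.2 -2.2] pos[ 0.6101 -0.0101  0.3368]
down False t42.8 w0.0281 gf59.2 F[ 0.6  0.3 -1.2] pos[ 0.6115 -0.0106  0.2603]
rel t43.3 w0.0460 gf0.0 F[-0.  -1.  -0.1] pos[ 0.6116 -0.0105  0.2607]
```

Run:
```python
from h import *
pick_frame(.4705,.3753,.047); assert .012<status.state()['gripper_width']<.02
robot.move_ptp([0.45,0.30,.45],quat(0) if False else status.state()['ee_rot'])
place_frame(.132,-.0015); 
set_gripper(.04); robot.wait(.2); print(st())
x,y=cr(0,0); robot.movel([x,y,.132+.13+G],velocity=.15)
robot.move_ptp([0.47,-0.06,0.47],quat(CA+np.pi/2)); robot.wait(.3); p=snap("wrist","v6")
f=lambda P:np.round((w2px(P,p)+.5)*1.5625)
for z,n in((.091,"low"),(.140,"high")): print(n,f([*cr(-.047,0),z]),f([*cr(.047,0),z]))
for z,n in((.083,"low"),(.132,"high")): print(n,f([*cr(-.047,-.12),z]),f([*cr(-.047,.12),z]))
```

```text
grip t47.8 w0.0148 gf59.1 F[ 1.6 -0.5  5.6] pos[0.4713 0.3756 0.2072]
lift t49.2 w0.0147 gf58.5 F[-0.2 -1.1 -2.9] pos[0.4702 0.3751 0.351 ]
above t51.5 w0.0148 gf58.6 F[-0.4 -0.5 -3.6] pos[ 0.6204 -0.0628  0.4173]
down False t53.4 w0.0146 gf59.7 F[-2.7 -0.5  5.4] pos[ 0.6204 -0.064   0.2919]
t54.0 w0.0399 gf0.0 F[-1.   0.6 -0.4] pos[ 0.6206 -0.0638  0.2908]
low [372. 376.] [374. 461.]
high [367. 405.] [370. 499.]
low [244. 372.] [500. 372.]
high [222. 400.] [512. 400.]
```

View pics/v6.png

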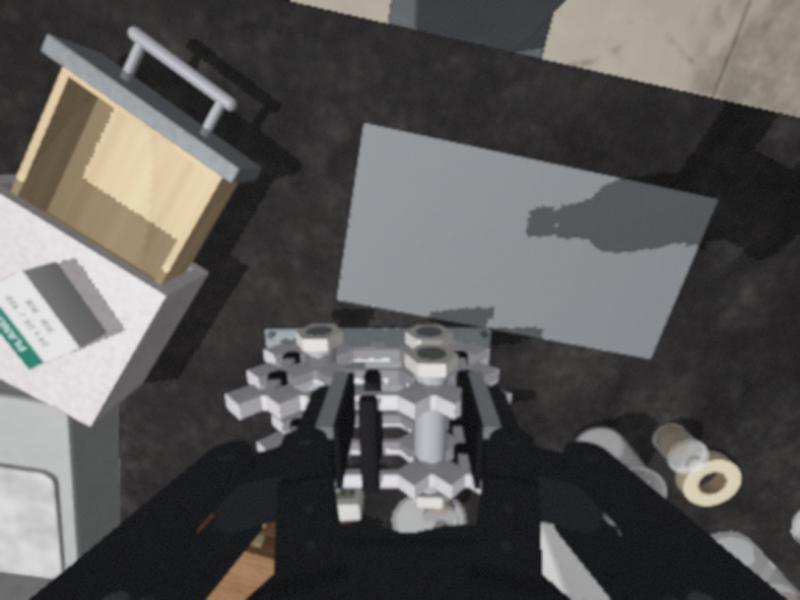

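Both layers are stacked: the upper bar's near end is at about (370,398), directly over the lower one and close to prediction. Now the carton.

Run:
```python
from h import *
r=np.radians; x,y=.563,-.3505; a=best(r(-57),(x,y,.3)); set_gripper(.085)
to(x,y,.17,a); print("touch",to(x,y,.108,a,False,.1,until_force=10)); set_gripper(0.); print("grip",st())
to(x,y,.20,a,False,.15); print(st()); assert status.state()['gripper_width']>.045
u=np.array([np.cos(r(-24.9)),np.sin(r(-24.9))]); x,y=np.array([.576,-.373])-.145*u
b=best(r(65.1),(x,y,.3)); to(x,y,.20,b); print(st())
to(x,y,.07,b,False,.12); print("touch",to(x,y,.046,b,False,.04,until_force=8),st())
set_gripper(.07); robot.wait(.2); to(x,y,.2,b,False,.2); print(st())
robot.move_ptp([0.42,-0.26,0.40],quat(np.pi/2-.44)); robot.wait(.3); snap("wrist","v7")
```

```text
touch False
grip t61.7 w0.0508 gf64.6 F[-0.3 -0.2  5.8] pos[ 0.5635 -0.3509  0.2644]
t62.5 w0.0507 gf64.1 F[-0. -0. -1.] pos[ 0.5625 -0.3501  0.3539]
t63.4 w0.0511 gf63.9 F[ 0.2  0.2 -1.1] pos[ 0.4448 -0.3121  0.3545]
touch True t65.2 w0.0513 gf64.5 F[-1.  -0.6  4.4] pos[ 0.4444 -0.3118  0.2014]
t66.6 w0.0699 gf0.0 F[-0.  -0.1  0.2] pos[ 0.444  -0.3115  0.3541]
```

View pics/v7.png

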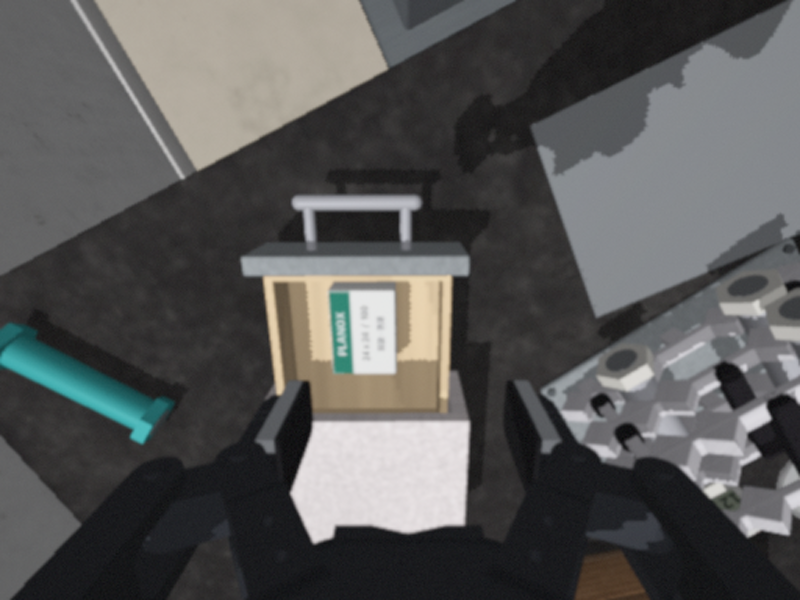

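Carton lies flat in the drawer at (363,330), handle at (357,203). Now shut the drawer.

Run:
```python
from h import *
r=np.radians; u=np.array([np.cos(r(-24.9)),np.sin(r(-24.9))])
h=px2w(((357+.5)/1.5625-.5,(203+.5)/1.5625-.5),.05,par("v7"))[:2]; cab=np.array([.576,-.373]); print("handle",h,(h-cab)@u)
s=h-.032*u; b=best(r(65.1),(*s,.305)); set_gripper(0.)
to(*s,.14,b); to(*s,.048,b,False,.12,until_force=12); print(st())
e=s+.20*u
hit=to(*e,.048,b,False,.05,until_force=22); print(hit,st())
P=np.array(status.state()['position'][:2]); print("end rel cab",(P-cab)@u, "travel",(P-h)@u)
to(*(P-.02*u),.048,b,False,.1); to(*(P-.02*u),.2,b,False,.2)
robot.move_ptp([0.42,-0.26,0.40],quat(np.pi/2-.44)); robot.wait(.3); snap("wrist","v8")
a=cv2.imread("pics/v8.png"); robot.set_joints([1.185,.307,1.506,0,1.328,-.073]); robot.wait(.3); snap("top","t9")
t=cv2.imread("pics/t9_raw.png")[165:285,215:395]; o=np.zeros((600,800,3),np.uint8)
o[:300,:400]=cv2.resize(a,(400,300)); o[300:,:450]=cv2.resize(t,(450,300),interpolation=cv2.INTER_CUBIC)
snap("scene","s9"); o[:300,400:]=cv2.resize(cv2.imread("pics/s9_raw.png")[130:310,180:420],(400,300),interpolation=cv2.INTER_CUBIC); cv2.imwrite("pics/fin.png",o); print(st())
```

```text
handle [ 0.35314501 -0.26986873] -0.24556123775741376
t71.8 w0.0002 gf0.0 F[-0.5  0.1 -0.4] pos[ 0.3249 -0.2568  0.2035]
True t74.3 w0.0001 gf0.0 F[ 0.2 -0.6 -0.3] pos[ 0.4443 -0.3118  0.2019]
end rel cab -0.14520528308537678 travel 0.100355954672037
t79.6 w0.0001 gf0.0 F[ 0.2  0.3 -0.3] pos[0.177  0.5474 0.4047]
```

View pics/fin.png

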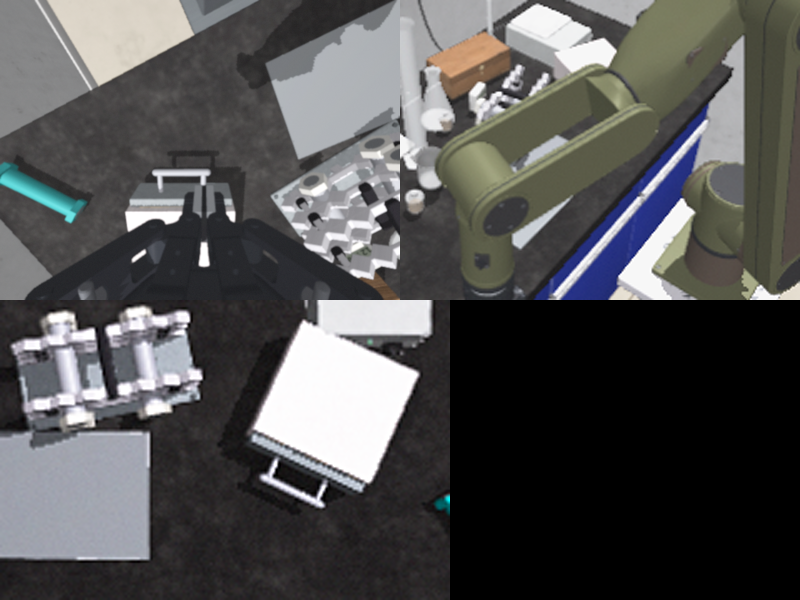

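Run:
```python
from h import *
r=np.radians; u=np.array([np.cos(r(-24.9)),np.sin(r(-24.9))]); cab=np.array([.576,-.373])
h8=px2w((360.5/1.5625-.5,348.5/1.5625-.5),.05,par("v8"))[:2]; print("handle now",(h8-cab)@u)
s=cab-.175*u; b=best(r(65.1),(*s,.355)); to(*s,.2,b); to(*s,.048,b,False,.15,until_force=12)
hit=to(*(s+.07*u),.048,b,False,.02,until_force=15); P=np.array(status.state()['position'][:2]); print(hit,(P-cab)@u,st())
Q=P-.025*u; to(*Q,.048,b,False,.05); to(*Q,.2,b,False,.2)
robot.set_joints([1.185,.307,1.506,0,1.328,-.073]); robot.wait(.5); print(st()); print(job.hand_in())
```

```text
handle now -0.13046511156664564
True -0.1457268034501487 t85.7 w-0.0006 gf0.0 F[ 1.  -0.4 -0.1] pos[ 0.4439 -0.3114  0.202 ]
t90.8 w0.0001 gf0.0 F[-0.1  0.8 -0.2] pos[0.1768 0.5474 0.4047]
the job is handed in; nothing more can be done
None
```

I handed the job in at about 91 s: three tubes (the fourth was absent) are locked in two layers on the cradle, both frames about 3 mm toward the robot along the cradle's x; the carton is flat in the drawer, and a second push met the drawer's stop at the same point.

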